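Index the drilling dial round and unload the finished mast socket

TASK

The mast socket under the bench drill is finished. Turn the round dial a quarter turn by its black handle, until the vise clicks in at the yellow unloading mark; then slide the vise's jaw well open by its red knob, lift the socket out and, keeping it upright, set it down gently and flat in the free bay of the green tray. Leave the dial on that stop and the jaw open, and leave the other sockets and the oil bottle as they are.

Things in the scene. Friction and masses are not known exactly. Their poses are not given: they have to be found in the camera images.
- station: Fixed bench drilling station. Origin: on the table, on the dial's axis; z up; its -x side is the unloading side, marked by an upright yellow block (30 mm wide, 198 mm from the axis, top 60 mm above the table). The drill stand's column (32 mm, 470 mm high) stands at x = 130, y = 250 mm.
- drill_tip (a point): Tip of the drill bit, 157 mm above the table, 38 mm in x and 120 mm in y from the station's origin. Above it hang the chuck (30 mm, from 197 mm) and the motor (60 mm across, from 240 to 445 mm above the table). They overhang the vise at the start, so a gripper has no room there; nothing here moves.
- dial_axis (a point): Centre of the dial's top face, 60 mm above the table, with the station's axes (does not turn). The dial, an aluminium disc 360 mm across that carries the vise and one turning handle, turns about the vertical here.
- dial (a joint): Angle of the dial, rad, anticlockwise positive seen from above. 0: drilling stop (start), vise along the station's +y; 1.571: unloading stop, vise at the yellow mark (station's -x). A spring roller clicks every quarter turn: about 9 N at the handle to leave or enter a stop, 2 N between; let go within 0.05 rad of a stop it goes home by itself. Friction holds it elsewhere. Range -1.75 to 3.3.
- dial_handle (a point): Top centre of the turning handle: upright black post, 24 mm across, 65 mm tall, top 125 mm above the table, 120 mm from the dial's axis, a quarter turn anticlockwise (from above) from the vise: at the yellow mark's side at the start, at the station's -y side at the unloading stop. Fixed to the dial, with the dial's axes.
- jaw (a joint): Opening of the vise's sliding jaw, m: 0 = closed on the socket's plate (start), 0.040 = fully open. It slides along the vise towards the dial's middle; friction about 5 N, stays where it is left (its lock is already released). Its lip reaches 3.5 mm over the plate's edge, so the socket comes out only once the jaw is back.
- jaw_knob (a point): Top centre of the red upright knob on the sliding jaw: 20 mm across, 38 mm tall, top 138 mm above the table; it stands on the jaw's flat top (80 mm across the vise, 43 mm along it, 100 mm above the table). Closed, it is 54 mm from the socket's tube axis, towards the dial's middle; grip it across the vise. Axes turn with the dial; opening moves it along this frame's -y.
- seat (a point): Middle of the vise's bed, under the socket: 80 mm above the table, 120 mm from the dial's axis. Turns with the dial; y points outwards along the vise, x across it. The fixed jaw stands on the outer side: 80 mm wide, top 98 mm above the table.
- socket: The finished flag-mast socket, aluminium: plate 100 (x) x 50 (y) x 12 mm with two drilled holes and, in its middle, an upright tube 30 mm across and 50 mm tall (top 62 mm above the underside). Origin: centre of the plate's underside, z up the tube. Loose, about 0.25 kg. Starts in the vise, x across the vise; grip the tube above the jaws, fingers across the vise.
- green_tray: Green tray for finished sockets, fixed: 180 (x) x 145 (y) x 28 mm tall, walls and floor 4 mm; a cross wall makes two bays of 84 x 137 mm. Origin: underside centre. The -x bay holds a finished socket, the +x bay is free. A socket fits a bay only with its plate's long side along the tray's y. The trays may be either side of the station.
- free_bay (a point): Centre of the free bay's floor, 4 mm above the table, 44 mm from the tray's centre in the tray's +x; axes the tray's.
- done_socket: A finished socket, same shape, loose in the other bay of the green tray. Leave alone.
- blank_a: An undrilled socket (no holes in its plate), same shape, loose in the grey tray (same size as the green one) on the other side of the station. Leave alone.
- blank_b: Another undrilled socket in the grey tray. Leave alone.
- oil: Yellow oil bottle, 60 mm in diameter, 170 mm tall, standing loose on the bench; origin at the underside centre. Leave alone.
Things that resemble listed ones, but are neither listed nor needed, are in the scene too. What is shaped like the socket but brown or turquoise is not meant.

How it is judged:
By the outcome, as a careful person would: the job done as asked, in the order asked, and still so for the second after the job is handed in, with the robot touching nothing.
It also fails if it takes over 64 s, if anything falls off the work surface, if the arm or the gripper's body presses on something with over 40 N, if the wrist force passes 120 N, or if a joint passes its speed limit or range.

ROBOT

A 7-joint arm with a two-finger parallel gripper is mounted at the origin on the work surface. World frame = base frame: x ahead of the robot, y to its left, z up, the work surface at z = 0. Lengths are in m, angles in rad, forces in N, time in s.
With the tool pointing down it reaches from about 0.35 to 0.9 m from the base axis. Payload 8.1 kg.
Tool frame: the origin (TCP) lies midway between the tips of the shut fingers; the grasp point (between the pads) lies 19 mm behind it; x points along the fingers, y is the direction in which the jaws open and shut, and the axes are right-handed (so a half turn about x gives the same grasp; the last joint's range is limited). The gripper opens to 85 mm and grips with 20 to 120 N. Pads are 22 mm wide; open, the fingers measure 114 mm over their backs; the gripper's body (76 mm by 85 mm) begins 54 mm behind the grasp point. The pads swing forward as they close: fully open they stand 13 mm farther back than shut.
Start: joints at [1.195, 0.434, 0.025, 1.573, -0.012, 1.134, -0.075], TCP at [0.168, -0.602, 0.231] pointing down, gripper open.
Joint ranges: [-2.62, 2.62], [-0.44, 2.09], [-1.27, 1.32], [0.08, 2.57], [-1.32, 4.46], [0.12, 2], [-2.74, 2.74]. Speed limits (rad/s): [2.22, 2.22, 3.01, 3.01, 3.14, 3.14, 3.14].

INTERFACE

Orientations are given as a unit quaternion [x, y, z, w].
In Python, from station import manip gives the robot as it stands.
- The arm moves only by the tool send_rows, never from a script. Its argument "series" is a list of rows, each a list of 3 entries, a list of its own where there are three numbers: the shift along the tool's x, y, z in cm, then the turn, a rotation vector about the tool's x, y, z in rad, then the closure in counts, from 0 (fully open) to 255 (shut). A call has 1 to 12 rows; each row shifts and turns the commanded pose from where the row before left it, along the tool's axes as they then stand; what a row does not reach is not made up. A row lasts 1/10 s, in which the tool goes at most 50 mm and 8.59 degrees, less where a joint would pass 70% of its speed; a pose out of reach is approached as far as the arm can. A call with a gripper value outside its range is refused whole. The fingers move at their own pace and stop on an object; "force" is the grip in N (left out, the last holds). Time passes only in rows, so rows that do not move let the fingers close. It gives the time, the measured TCP pose, the force and the opening at its end, in the units of the state.
- manip.state(): the state, without advancing time (a new reading comes with each control period).
- manip.snapshot(name): name is "side" or "top"; returns the picture (480x640x3 uint8, red, green, blue); there is no depth.
- manip.camera_params(name): a dict with "vfov" (degrees; the focal length in pixels is half the picture's height over the tangent of half this angle, whatever the lens; pixels are square), "cx", "cy" (the principal point, pixels), "k1" (the pictures are not rectified: a ray, as slopes to the right and down, at radius r is drawn at 1 + k1 r^2 times it, then the intrinsics apply), "pose" (4x4, takes a point from camera to world coordinates). Camera axes: x right, y up, looking along -z (the intrinsics and any distortion apply to the point x, -y, -z); pixel columns grow to the right and rows downward; lengths in m; the calibration is good to about 2 mm. A picture is of the moment at which its call begins. camera_params takes no time and is no camera call.
- manip.finish_job(): hands the job in, once; it reports no verdict.
Trained networks look in the newest picture that a camera, given by its name, has taken for a name from the list of things; names that differ only in an ending like _2 or _b are one class to them, and where a whole thing is asked for, a point or a joint stands for the part that bears it (a point fixed in the world has none). Each returns a list of dicts, best first, with "confidence" (0 to 1); they miss things now and then, are a little off and sometimes report something else, mostly with a low value. They report only what shows in the picture. A call takes as long as a camera call. They do not tell look-alikes from the thing itself.
- manip.look_for(camera, label): "location" ([row, column] in pixels, amid what is visible of it).
- manip.cut_out(camera, label): "mask" (480x640 bool, what is visible of it) and "location" ([row, column] in pixels, amid what is visible of it).
The state is a dict: "time_s": time; "joint_pos": joint angles; "qd": joint speeds; "tau": joint torques, N m; "ee_pos": TCP position; "tcp_rot": TCP orientation; "contact_force": force on the tool from outside, world axes, zero at the start; "ft_torque": the same for the moment, N m; "opening": finger opening in m.
Only numpy, scipy, OpenCV 4.12 (cv2) and the standard library are available. Lean on these libraries where they do the work, as an engineer would, in place of code of your own. Each camera call takes 0.05 s, during which the arm holds its last target. There are 200 camera calls.

## Working session

There is one attempt and no reset: what is moved stays moved. The work goes in short steps, Python scripts to look and compute and a tool call to move; the robot and the scene stay as the last step left them, time stands still between calls to the robot, and variables do not carry over. Pictures are saved under pics/ and viewed, about 8 in all and at most 12, crops included, and the job is handed in when it is done.

Besides the shell and the picture viewer there is one more tool, called after "Emit:" as name(argument=value, ...), one argument or row to a line, values as JSON. send_rows: Moves the arm, as the interface text tells. Its arguments: {"type":"object","properties":{"series":{"type":"array"},"force":{"type":"number"}},"required":["series"]}

```bash
mkdir -p pics; ls; python3 - <<'E'
from station import manip
import cv2,numpy as np
s=manip.state()
print({k:np.round(v,3).tolist() for k,v in s.items()})
for n in("side","top"):
    im=manip.snapshot(n); cv2.imwrite(f"pics/{n}0.png",im[...,::-1])
    c=manip.camera_params(n); print(n,{k:np.round(v,4).tolist() for k,v in c.items()})
    for l in("dial_handle","jaw_knob","socket","green_tray","oil","dial","blank_a","station"):
        print(l,[(np.round(d["location"]).tolist(),round(d["confidence"],2)) for d in manip.look_for(n,l)])
E
```

```text
pics
{'time_s': 0.0, 'joint_pos': [1.195, 0.435, 0.025, 1.574, -0.012, 1.134, -0.075], 'qd': [0.0, -0.001, 0.002, 0.001, -0.001, -0.0, 0.002], 'tau': [-0.001, -67.047, 1.025, -31.621, 0.016, 0.012, -0.0], 'ee_pos': [0.168, -0.601, 0.231], 'tcp_rot': [-0.7, -0.097, 0.701, -0.096], 'contact_force': [-0.957, -0.366, 0.203], 'ft_torque': [0.014, -0.035, -0.058], 'opening': 0.085}
side {'vfov': 44.9807, 'cx': 316.4965, 'cy': 240.8635, 'k1': -0.1188, 'pose': [[-0.6813, 0.492, -0.542, -0.3101], [-0.7318, -0.4407, 0.5199, 0.8341], [0.017, 0.7508, 0.6603, 1.084], [0.0, 0.0, 0.0, 1.0]]}
dial_handle [([225.0, 309.0], 0.72)]
jaw_knob [([221.0, 281.0], 0.57)]
socket [([226.0, 269.0], 0.67), ([300.0, 194.0], 0.56), ([221.0, 284.0], 0.32)]
green_tray [([198.0, 425.0], 0.69)]
oil [([222.0, 283.0], 0.58)]
dial [([222.0, 307.0], 0.78)]
blank_a [([331.0, 262.0], 0.81), ([358.0, 280.0], 0.71)]
station [([207.0, 259.0], 0.67), ([223.0, 286.0], 0.38)]
top {'vfov': 54.1031, 'cx': 313.9372, 'cy': 236.5957, 'k1': -0.1007, 'pose': [[0.0241, 0.9963, -0.0825, 0.3968], [-0.9997, 0.0243, 0.0014, 0.0708], [0.0034, 0.0825, 0.9966, 1.4879], [0.0, 0.0, 0.0, 1.0]]}
dial_handle [([209.0, 339.0], 0.89), ([253.0, 456.0], 0.5), ([202.0, 312.0], 0.4), ([187.0, 324.0], 0.21)]
jaw_knob [([203.0, 314.0], 0.86), ([251.0, 455.0], 0.32)]
socket [([209.0, 225.0], 0.81), ([201.0, 298.0], 0.8), ([217.0, 165.0], 0.69)]
green_tray [([254.0, 457.0], 0.9)]
oil [([181.0, 448.0], 0.83)]
dial [([208.0, 341.0], 0.69)]
blank_a [([295.0, 232.0], 0.93), ([272.0, 238.0], 0.72), ([209.0, 339.0], 0.6)]
station [([186.0, 326.0], 0.76)]
```

View pics/top0.png

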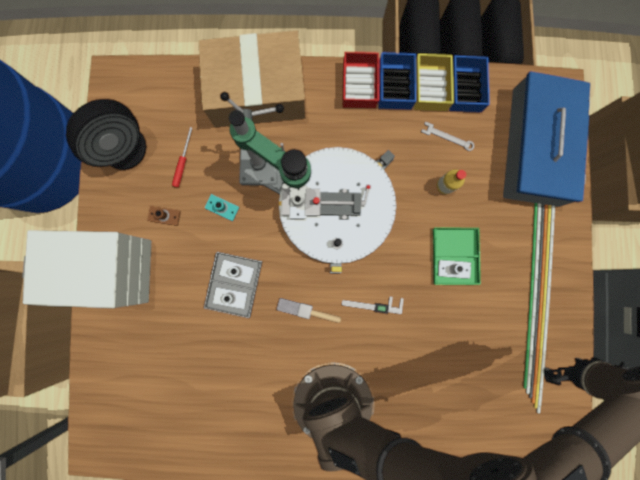

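View pics/side0.png

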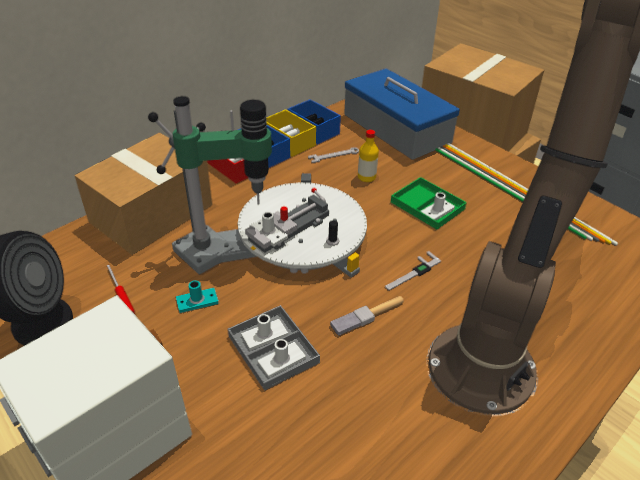

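Top view: the dial is centred near column 338, row 205. The black handle is at (209–245, 338), the yellow mark at (269, 336), and the red knob at (201, 315), with the socket in the vise at (201, 297). The green tray is at (256, 456), with its free bay on the upper, +x side. Socket-like things are:
- vise socket (201, 297)
- brown (215, 164)
- turquoise (207, 221)
- grey-tray blanks (271, 234) and (297, 229)
- done socket (268, 457)

The vise socket is the one meant, since it is under the drill and in the vise. I'll measure it and check an enlarged crop.

```bash
cat > h.py <<'E'
from station import manip
import cv2,numpy as np
from scipy.spatial.transform import Rotation as R
from scipy.optimize import least_squares
def intr(n):
    c=manip.camera_params(n); f=240/np.tan(np.radians(c["vfov"])/2)
    K=np.array([[f,0,c["cx"]],[0,f,c["cy"]],[0,0,1.]]); return K,np.array([c["k1"],0,0,0,0.]),np.array(c["pose"])
def proj(n,P):
    K,D,T=intr(n); P=np.atleast_2d(P); q=(P-T[:3,3])@T[:3,:3]*[1,-1,-1]
    return cv2.projectPoints(q,np.zeros(3),np.zeros(3),K,D)[0][:,0]   # col,row
def unproj(n,uv,z):
    K,D,T=intr(n); s=cv2.undistortPoints(np.float64(uv).reshape(-1,1,2),K,D)[:,0]
    d=np.c_[s[:,0],-s[:,1],-np.ones(len(s))]@T[:3,:3].T
    return T[:3,3]+d*((z-T[2,3])/d[:,2])[:,None]
def both(obs):  # obs: {cam:(col,row)} -> 3D
    r=lambda p:np.concatenate([proj(n,p)[0]-uv for n,uv in obs.items()])
    o=least_squares(r,[.4,0,.1]); return o.x,o.fun
def mask(n,l,k=0):
    r=manip.cut_out(n,l); return [(d["mask"],d["location"],d["confidence"]) for d in r]
def tool(dp,rotvec_world=None):
    s=manip.state(); Rt=R.from_quat(s["tcp_rot"]); return Rt.inv().apply(dp)*100
E
python3 - <<'E'
from h import *
for n in("top","side"):
    im=manip.snapshot(n)
    for l in("dial_handle","jaw_knob","green_tray","dial","socket","oil"):
        for m,loc,c in mask(n,l)[:2]:
            ys,xs=np.nonzero(m)
            if len(xs)==0: continue
            print(n,l,round(c,2),np.round(loc,1),len(xs),"cols",xs.min(),xs.max(),"rows",ys.min(),ys.max())
            if l=="green_tray":
                print(" rect",cv2.boxPoints(cv2.minAreaRect(np.c_[xs,ys].astype(np.float32))).round(1).tolist())
            if l=="dial" and n=="top":
                pass
    if n=="top":
        hsv=cv2.cvtColor(im,cv2.COLOR_RGB2HSV)
        # dial edge: radial search from rough centre for white->wood transition
        S=hsv[...,1]; c0=np.array([338,205.]); pts=[]
        for a in np.radians(np.arange(0,360,4)):
            r=np.arange(48,66,.25); q=(c0[:,None]+np.outer([np.cos(a),np.sin(a)],r)).T.astype(np.float32)
            v=cv2.remap(S.astype(np.float32),q[:,:1],q[:,1:],1)[:,0]
            i=np.nonzero(v>70)[0]
            if len(i) and i[0]>4: pts.append(q[i[0]])
        P=unproj("top",pts,.06)[:,:2]
        f=least_squares(lambda c:np.hypot(*(P-c[:2]).T)-c[2],[.5,0,.18],loss="soft_l1",f_scale=.002)
        print("dial centre",f.x.round(4))
    a=im[130:285,260:405] if n=="top" else im[165:285,215:375]
    cv2.imwrite(f"pics/c_{n}.png",cv2.resize(a[...,::-1],None,fx=3.8 if n=="top" else 4,fy=3.8 if n=="top" else 4,interpolation=cv2.INTER_CUBIC))
A=cv2.imread("pics/c_top.png");B=cv2.imread("pics/c_side.png")
E
```

```text
top dial_handle 0.63 [210.1 339.2] 9492 cols 279 395 rows 147 262
top dial_handle 0.44 [203.  314.3] 394 cols 305 319 rows 189 215
top jaw_knob 0.85 [202.4 313.6] 396 cols 305 319 rows 189 215
top jaw_knob 0.17 [250.5 459. ] 2147 cols 433 480 rows 227 284
top green_tray 0.61 [250.6 456.5] 2012 cols 433 479 rows 227 284
 rect [[433.0, 227.0], [479.0, 227.0], [479.0, 284.0], [433.0, 284.0]]
top dial 0.75 [208.8 338.6] 9511 cols 279 395 rows 147 262
top socket 0.97 [208.4 224.7] 484 cols 205 237 rows 195 219
top socket 0.87 [218.5 164. ] 482 cols 149 179 rows 206 224
top oil 0.88 [180.7 453.6] 492 cols 437 465 rows 170 193
dial centre [0.6163 0.     0.182 ]
side dial_handle 0.73 [222.3 308.3] 8358 cols 238 366 rows 182 273
side dial_handle 0.17 [198.3 424. ] 1705 cols 391 465 rows 178 228
side jaw_knob 0.72 [222.3 283.5] 380 cols 273 295 rows 206 232
side jaw_knob 0.7 [207.6 257. ] 17144 cols 148 365 rows 96 275
side green_tray 0.95 [198.1 424.5] 1691 cols 391 465 rows 178 227
 rect [[388.0, 201.3000030517578], [406.79998779296875, 168.39999389648438], [467.3999938964844, 203.10000610351562], [448.6000061035156, 235.89999389648438]]
side green_tray 0.51 [224.7 303.9] 8268 cols 238 367 rows 182 273
 rect [[227.10000610351562, 201.60000610351562], [345.8999938964844, 159.39999389648438], [377.0, 247.10000610351562], [258.20001220703125, 289.20001220703125]]
side dial 0.93 [222.2 305.1] 8198 cols 238 366 rows 182 272
side socket 0.78 [223.3 269.4] 561 cols 252 287 rows 211 244
side socket 0.7 [299.2 192.7] 809 cols 176 217 rows 281 313
side oil 0.66 [157.2 370.1] 814 cols 358 378 rows 129 181
```

View pics/c_top.png

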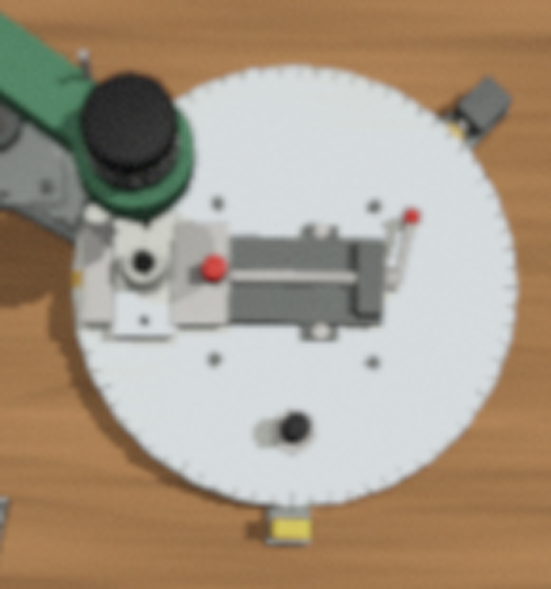

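View pics/c_side.png

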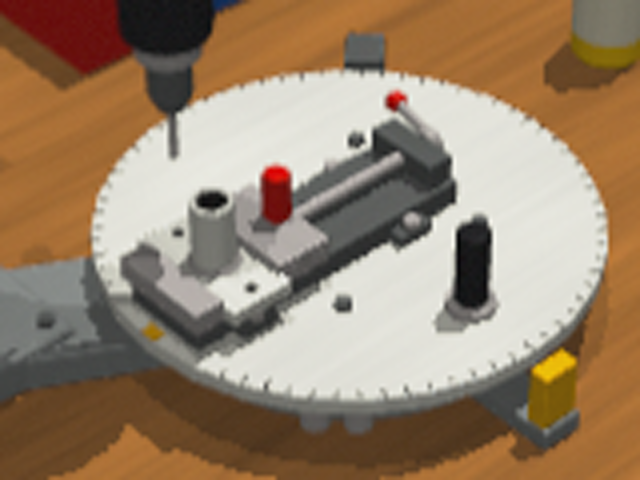

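The crops confirm it. The vise socket's tube top is at about (198.9, 297.6) in the top view and sits under the motor. The knob top is at (200.5, 316.3), the handle top at (242.4, 337.9) and the mark at (268.9, 336.3). Next I'll fit the station and tray poses.

```bash
python3 - <<'E'
from h import *
obs=[("top",(337.9,242.4),(-.12,0,.125)),("side",(333.5,220.5),(-.12,0,.125)),("top",(336.3,268.9),(-.198,0,.06)),
("top",(297.6,198.9),(0,.12,.142)),("side",(267.8,215.8),(0,.12,.142)),("top",(316.3,200.5),(0,.066,.138)),("side",(284,208),(0,.066,.138))]
def W(p,L): c,s=np.cos(p[2]),np.sin(p[2]); return np.array([p[0]+c*L[0]-s*L[1],p[1]+s*L[0]+c*L[1],L[2]])
f=lambda p:np.concatenate([proj(n,W(p,L))[0]-uv for n,uv,L in obs]+[(np.array(p[:2])-[.6163,0])/.003])
o=least_squares(f,[.6163,0,0]); p=o.x; print("station",p.round(4)); print(o.fun.round(1).reshape(-1,2).tolist())
for k,L in dict(h0=(-.12,0,.125),h1=(0,-.12,.125),knob=(-.066,0,.138),knobopen=(-.03,0,.138),sock=(-.12,0,.142),drill=(.038,.12,.157),mark=(-.198,0,.06)).items(): print(k,W(p,L).round(4))
# tray: green-ish pixels -> rim outline via mask contours both cams
def model(q):
    c,s=np.cos(q[2]),np.sin(q[2]); C=[]
    for z in(0,.028):
        for sx,sy in((1,1),(1,-1),(-1,-1),(-1,1)):
            x,y=sx*.09,sy*.0725; C.append((q[0]+c*x-s*y,q[1]+s*x+c*y,z))
    return np.array(C)
G={}
for n in("top","side"):
    im=manip.snapshot(n); hs=cv2.cvtColor(im,cv2.COLOR_RGB2HSV)
    g=cv2.inRange(hs,(45,90,40),(80,255,255)); g[:, :380]=0; g[320:]=0; g[:160]=0; g[:,500:]=0
    cs=max(cv2.findContours(g,0,2)[0],key=cv2.contourArea); h=cv2.convexHull(cs)[:,0].astype(float); m=np.zeros((480,640),np.uint8); cv2.fillPoly(m,[h.astype(np.int32)],1); G[n]=m
    print(n,cv2.boundingRect(cs))
    if n=="top": cv2.imwrite("pics/tray.png",cv2.resize(im[210:300,415:500,::-1],None,fx=6,fy=6,interpolation=cv2.INTER_CUBIC))
def feat(n,m):
    M=cv2.moments(m,True) if m.ndim==2 else cv2.moments(m)
    a=M["m00"]; return np.array([M["m10"]/a,M["m01"]/a,M["mu20"]/a/30,M["mu11"]/a/30,M["mu02"]/a/30])
def res(q):
    r=[]
    for n in G:
        h=cv2.convexHull(proj(n,model(q)).astype(np.float32)); r+=list(feat(n,h)-feat(n,G[n]))
    return np.array(r)
for y0 in(0,np.pi/2):
    o=least_squares(res,[.52,-.33,y0],diff_step=1e-3); q=o.x; print("tray",q.round(4),o.cost.round(2),o.fun.round(1).tolist()); c,s=np.cos(q[2]),np.sin(q[2]); print("bay +",(q[0]+.044*c,q[1]+.044*s),"bay -",(q[0]-.044*c,q[1]-.044*s))
E
```

```text
station [ 0.6175 -0.0011  0.0068]
[[0.2, -1.1], [0.4, 2.8], [0.3, -0.4], [-0.1, -0.1], [0.7, 0.3], [-0.1, -1.1], [0.3, 0.7], [0.4, -0.4]]
h0 [ 0.4975 -0.0019  0.125 ]
h1 [ 0.6183 -0.1211  0.125 ]
knob [ 0.5515 -0.0015  0.138 ]
knobopen [ 0.5875 -0.0013  0.138 ]
sock [ 0.4975 -0.0019  0.142 ]
drill [0.6547 0.1192 0.157 ]
mark [ 0.4195 -0.0024  0.06  ]
top (433, 228, 47, 57)
side (391, 177, 75, 52)
tray [ 0.4702 -0.3836  0.0798] 0.64 [0.2, -0.6, 0.3, 0.2, 0.2, 0.2, 0.8, 0.3, -0.1, -0.1]
bay + (np.float64(0.5140576634587896), np.float64(-0.38014226855790784)) bay - (np.float64(0.42633770456344156), np.float64(-0.38715716780155046))
tray [ 0.4702 -0.3836  0.0755] 0.64 [0.2, -0.6, 0.3, 0.2, 0.2, 0.2, 0.8, 0.3, -0.1, -0.1]
bay + (np.float64(0.5140696892098072), np.float64(-0.3803258099459992)) bay - (np.float64(0.4263205674616521), np.float64(-0.38696596298847086))
```

View pics/tray.png

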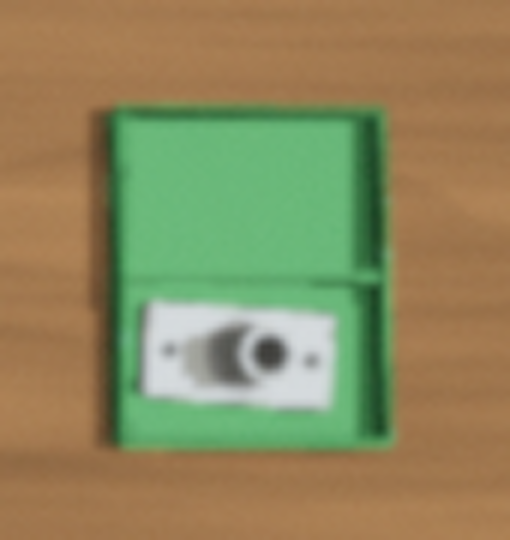

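Emit:
send_rows(
  series=[
    [[0,0,0],[0.137,0,0],0],
    [[0,0,0],[0.135,0,0],0],
    [[0,-3.6,-2],[0,0,0],0],
    [[0,-3.6,-2],[0,0,0],0],
    [[0,-3.6,-2],[0,0,0],0],
    [[0,-3.6,-2],[0,0,0],0],
    [[0,-3.6,-2],[0,0,0],0],
    [[0,-3.6,-2],[0,0,0],0],
    [[0,-3.6,-2],[0,0,0],0],
    [[0,-3.6,-2],[0,0,0],0],
    [[0,-3.6,-2],[0,0,0],0],
    [[0,-3.6,-2],[0,0,0],0],
  ],
)

```text
time_s: 2.9
ee_pos: [0.3687, -0.2403, 0.2316]
tcp_rot: [0.707, 0.0, -0.707, 0.0]
contact_force: [-0.5, -1.0, 0.6]
opening: 0.0858
```

```bash
cat >> h.py <<'E'
S0=np.array([.6175,-.0011,.0068])
def st():
    s=manip.state(); M=R.from_quat(s["tcp_rot"]).as_matrix()
    print("t",round(s["time_s"],2),"ee",np.round(s["ee_pos"],4),"theta",np.degrees(np.arctan2(M[1,1],M[0,1])).round(2),"xax",M[:,0].round(3),"F",np.round(s["contact_force"],1),"open",round(float(s["opening"]),4),"q",np.round(s["joint_pos"],2)); return s
def to(p): st(); print("tool cm to target",tool(np.array(p)-manip.state()["ee_pos"]).round(2))
E
python3 - <<'E'
from h import *
to([.4975,-.002,.231])
# corner-based tray check
c=np.array([(113,107),(387,107),(393,447),(118,447)])/6+[415,210]
P=unproj("top",c,.028)[:,:2]; print(P.round(4),P.mean(0)); 
for a,b in((0,3),(1,2),(1,0),(2,3)): d=P[a]-P[b]; print(np.degrees(np.arctan2(d[1],d[0])).round(1),np.hypot(*d).round(3))
E
```

```text
t 2.9 ee [ 0.3687 -0.2403  0.2316] theta -89.97 xax [ 0.001 -0.001 -1.   ] F [-0.5 -1.   0.6] open 0.0858 q [ 0.59  0.14 -0.15  1.99  0.02  1.01 -1.14]
tool cm to target [  0.06 -23.82 -12.89]
[[ 0.5545 -0.3076]
 [ 0.5583 -0.4547]
 [ 0.3796 -0.4575]
 [ 0.377  -0.3112]] [ 0.46733149 -0.38276463]
1.1 0.178
0.9 0.179
-88.5 0.147
-89.0 0.146
```

Emit:
send_rows(
  series=[
    [[0,-3.97,-2.15],[0,0,0],0],
    [[0,-3.97,-2.15],[0,0,0],0],
    [[0,-3.97,-2.15],[0,0,0],0],
    [[0,-3.97,-2.15],[0,0,0],0],
    [[0,-3.97,-2.15],[0,0,0],0],
    [[0,-3.97,-2.15],[0,0,0],0],
    [[0,0,0],[0,0,0],0],
    [[4,0,0],[0,0,0],0],
    [[4,0,0],[0,0,0],0],
    [[0,0,0],[0,0,0],0],
  ],
)

```text
time_s: 3.9
ee_pos: [0.4935, -0.0043, 0.1474]
tcp_rot: [-0.704, -0.0, 0.71, -0.0]
contact_force: [-0.1, -0.0, 0.3]
opening: 0.0854
```

```bash
python3 - <<'E'
from h import *
im=manip.snapshot("side"); to([.4975,-.002,.083])
a=im[140:290,230:400,::-1]; cv2.imwrite("pics/s1.png",cv2.resize(a,None,fx=4,fy=4,interpolation=cv2.INTER_CUBIC))
E
```

```text
t 3.95 ee [ 0.4952 -0.004   0.15  ] theta -89.96 xax [-0.005 -0.    -1.   ] F [-1.  -1.   0.9] open 0.0853 q [ 0.16  0.34 -0.32  1.96  0.14  0.86 -1.81]
tool cm to target [ 6.7  -0.2  -0.26]
```

View pics/s1.png

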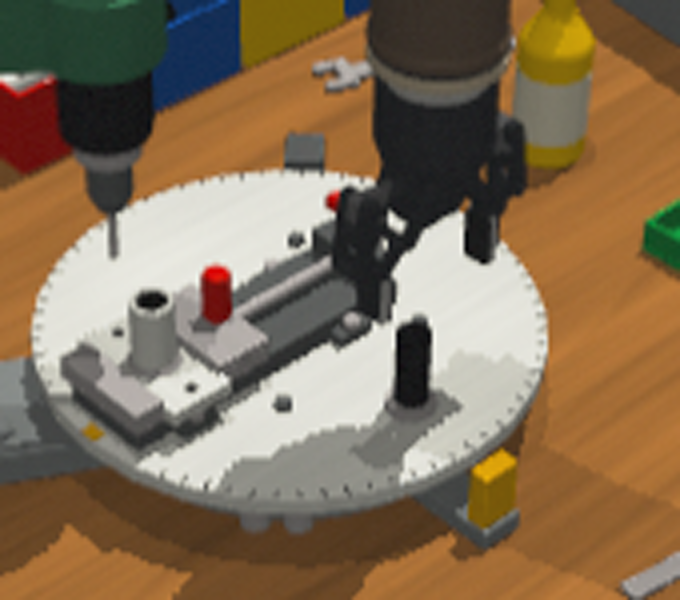

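Side crop: the open fingers straddle the handle (tips at crop (305, 375) and (255, 480), post top at (320, 413)). I'll check the handle position by triangulation.

```bash
python3 - <<'E'
from h import *
print(both({"top":(337.9,242.4),"side":(333.2,220.5)}))
for z in(.125,): print(unproj("top",[(337.9,242.4)],z),unproj("side",[(333.2,220.5)],z))
# check calibration w/ fingertip mid: picked tips
print(proj("side",[[.4952,-.004,.163],[.4952,.0465,.163],[.4952,-.0545,.163]])*4-np.array([230,140])*4)
E
```

```text
(array([0.49517752, 0.00097718, 0.13713464]), array([-0.53092074, -0.59256564,  0.71042153,  0.04996169]))
[[ 0.49437197 -0.00122938  0.125     ]] [[ 0.50688272 -0.00845674  0.125     ]]
[[422.6772799  287.56201901]
 [365.16270867 320.91778965]
 [478.13340029 255.41331972]]
```

Emit:
send_rows(
  series=[
    [[2.3,-0.2,0],[0,0,0],0],
    [[2.2,0,0],[0,0,0],0],
    [[2.2,0,0],[0,0,0],0],
    [[0,0,0],[0,0,0],0],
    [[0,0,0],[0,0,0],255],
    [[0,0,0],[0,0,0],255],
    [[0,0,0],[0,0,0],255],
    [[0,0,0],[0,0,0],255],
    [[0,0,0],[0,0,0],255],
    [[0,0,0],[0,0,0],255],
    [[0,0,0],[0,0,0],255],
  ],
  force=40,
)

```text
time_s: 5.05
ee_pos: [0.4976, 0.0001, 0.0855]
tcp_rot: [0.708, 0.001, -0.706, 0.0]
contact_force: [-2.7, 4.4, 8.2]
opening: 0.0231
```

```bash
python3 - <<'E'
from h import *
st()
# handle arc chords in tool frame: about axis; per-row 6 deg
for N in(15,):
    a=np.pi/2/N; r=.12
    print("chord",2*r*np.sin(a/2)*100,"inward",2*r*np.sin(a/2)*np.sin(a/2)*100)
E
```

```text
t 5.05 ee [4.976e-01 1.000e-04 8.550e-02] theta -89.9 xax [ 0.002  0.001 -1.   ] F [-2.7  4.4  8.2] open 0.0231 q [ 0.13  0.43 -0.3   2.03  0.19  0.71 -1.87]
chord 1.2560629498306517 inward 0.06573725558071994
```

Emit:
send_rows(
  series=[
    [[0,1.254,-0.066],[-0.1047,0,0],255],
    [[0,1.254,-0.066],[-0.1047,0,0],255],
    [[0,1.254,-0.066],[-0.1047,0,0],255],
    [[0,1.254,-0.066],[-0.1047,0,0],255],
    [[0,1.254,-0.066],[-0.1047,0,0],255],
    [[0,1.254,-0.066],[-0.1047,0,0],255],
    [[0,1.254,-0.066],[-0.1047,0,0],255],
    [[0,1.254,-0.066],[-0.1047,0,0],255],
    [[0,0,0],[0,0,0],255],
  ],
)

```text
time_s: 5.95
ee_pos: [0.5403, -0.091, 0.0855]
tcp_rot: [0.647, 0.288, -0.643, 0.289]
contact_force: [3.3, 3.1, 6.1]
opening: 0.0229
```

```bash
python3 - <<'E'
from h import *
s=st(); d=np.array(s["ee_pos"][:2])-S0[:2]; print("r",np.hypot(*d),"dial deg",(np.degrees(np.arctan2(d[1],d[0]))%360)-180)
E
```

```text
t 5.95 ee [ 0.5403 -0.091   0.0855] theta -41.77 xax [ 0.006  0.001 -1.   ] F [3.3 3.1 6.1] open 0.0229 q [ 0.43  0.53 -0.5   1.9   0.34  0.79 -0.98]
r 0.11851168329568558 dial deg 49.32710546079096
```

Emit:
send_rows(
  series=[
    [[0,1.254,-0.066],[-0.1047,0,0],255],
    [[0,1.254,-0.066],[-0.1047,0,0],255],
    [[0,1.254,-0.066],[-0.1047,0,0],255],
    [[0,1.254,-0.066],[-0.1047,0,0],255],
    [[0,1.254,-0.066],[-0.1047,0,0],255],
    [[0,1.254,-0.066],[-0.1047,0,0],255],
    [[0,1.254,-0.066],[-0.1047,0,0],255],
    [[0,0,0],[0,0,0],255],
    [[0,0,0],[0,0,0],255],
  ],
)

```text
time_s: 6.85
ee_pos: [0.6192, -0.1199, 0.0856]
tcp_rot: [0.501, 0.5, -0.498, 0.501]
contact_force: [5.7, 3.8, 2.6]
opening: 0.0232
```

```bash
python3 - <<'E'
from h import *
s=st(); d=np.array(s["ee_pos"][:2])-S0[:2]; print("r",np.hypot(*d),"dial deg",(np.degrees(np.arctan2(d[1],d[0]))%360)-180)
E
```

```text
t 6.85 ee [ 0.6192 -0.1199  0.0856] theta 0.1 xax [ 0.004  0.002 -1.   ] F [5.7 3.8 2.6] open 0.0232 q [ 0.53  0.68 -0.66  1.67  0.49  0.95 -0.31]
r 0.11885170741715632 dial deg 90.83459480683126
```

Emit:
send_rows(
  series=[
    [[0,0,0],[0,0,0],0],
    [[0,0,0],[0,0,0],0],
    [[0,0,0],[0,0,0],0],
    [[0,0,0],[0,0,0],0],
    [[0,0,0],[0,0,0],0],
    [[-3,0,0],[0,0,0],0],
    [[-4,0,0],[0,0,0],0],
    [[-4,0,0],[0,0,0],0],
    [[-3,0,0],[0,0,0],0],
    [[0,0,2],[0.14,0,0],0],
    [[0,0,2],[0.14,0,0],0],
    [[0,0,0],[0,0,0],0],
  ],
)

```text
time_s: 8.05
ee_pos: [0.6136, -0.165, 0.2243]
tcp_rot: [-0.566, -0.423, 0.567, -0.424]
contact_force: [-0.4, -0.3, -0.6]
opening: 0.0858
```

```bash
python3 - <<'E'
from h import *
st()
n="top"
for n in("top","side"):
    im=manip.snapshot(n)
    a=im[130:285,260:405] if n=="top" else im[165:285,215:375]
    cv2.imwrite(f"pics/d_{n}.png",cv2.resize(a[...,::-1],(551,589) if n=="top" else (640,480),interpolation=cv2.INTER_CUBIC))
A=cv2.imread("pics/d_top.png");B=cv2.imread("pics/d_side.png")
A=cv2.resize(A,(389,416));B=cv2.resize(B,(411,308)); C=np.zeros((416,800,3),np.uint8); C[:,:389]=A; C[:308,389:]=B; cv2.imwrite("pics/d.png",C)
p=S0
c,s=np.cos(p[2]),np.sin(p[2])
for n in("top","side"):
    q=proj(n,[[.6175-.12,-.0019,.142],[.5515,-.0015,.138],[.6183,-.1211,.125]]); print(n,q.round(1).tolist())
E
```

```text
t 8.05 ee [ 0.6136 -0.165   0.2243] theta -16.48 xax [-0.    -0.003 -1.   ] F [-0.4 -0.3 -0.6] open 0.0858 q [ 0.59  0.54 -0.65  1.51  0.34  1.2  -0.4 ]
top [[338.5, 240.9], [338.6, 222.4], [379.5, 201.3]]
side [[334.1, 218.2], [319.7, 209.8], [334.3, 185.0]]
```

View pics/d.png

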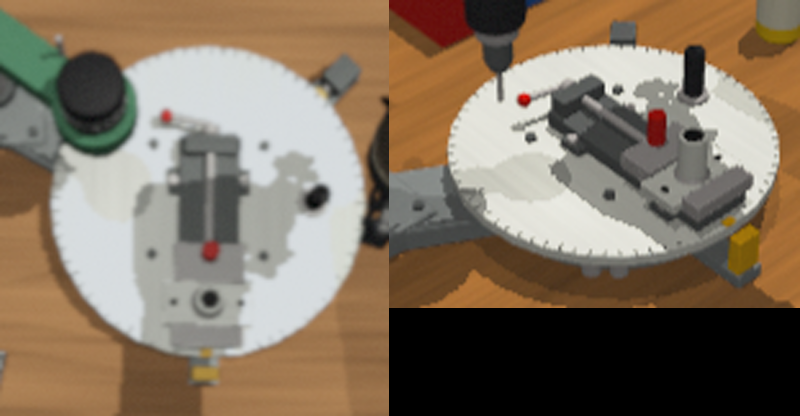

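The dial is on the unloading stop: the vise lines up with the yellow mark, the knob is at (222.8, 338.3) and the tube at (241.4, 337.9), both matching the prediction. Now the knob.

Emit:
send_rows(
  series=[
    [[0,0,0],[0.142,0,0],0],
    [[0,0,0],[0.142,0,0],0],
    [[0,0,0],[0.142,0,0],0],
    [[0,0,0],[0.142,0,0],0],
    [[0,0,0],[0.142,0,0],0],
    [[0,0,0],[0.142,0,0],0],
    [[0,0,0],[0.142,0,0],0],
    [[0,0,0],[0.142,0,0],0],
    [[0,0,0],[0.142,0,0],0],
    [[0,-4.1,1.55],[0,0,0],0],
    [[0,-4.1,1.55],[0,0,0],0],
    [[0,-4.1,1.55],[0,0,0],0],
  ],
)

```text
time_s: 9.35
ee_pos: [0.5651, -0.0359, 0.224]
tcp_rot: [-0.707, -0.006, 0.707, -0.006]
contact_force: [1.4, 0.6, -0.2]
opening: 0.0855
```

Emit:
send_rows(
  series=[
    [[0,-4.1,1.55],[0,0,0],0],
    [[0,0,0],[0,0,0],0],
    [[0,0,0],[0,0,0],0],
  ],
)

```text
time_s: 9.65
ee_pos: [0.5496, 0.0042, 0.2244]
tcp_rot: [-0.707, -0.007, 0.707, -0.007]
contact_force: [0.5, -1.1, -1.1]
opening: 0.0854
```

```bash
python3 - <<'E'
from h import *
to([.5515,-.0015,.103])
E
```

```text
t 9.65 ee [0.5496 0.0042 0.2244] theta -88.89 xax [-0.  0. -1.] F [ 0.5 -1.1 -1.1] open 0.0854 q [ 0.21  0.36 -0.42  1.74  0.16  1.08 -1.81]
tool cm to target [12.14  0.58 -0.18]
```

Emit:
send_rows(
  series=[
    [[4,0.58,-0.2],[0.01,0,0],0],
    [[4,0,0],[0,0,0],0],
    [[2.2,0,0],[0,0,0],0],
    [[1.9,0,0],[0,0,0],0],
    [[0,0,0],[0,0,0],0],
    [[0,0,0],[0,0,0],255],
    [[0,0,0],[0,0,0],255],
    [[0,0,0],[0,0,0],255],
    [[0,0,0],[0,0,0],255],
    [[0,0,0],[0,0,0],255],
    [[0,0,0],[0,0,0],255],
    [[0,0,0],[0,0,0],255],
  ],
  force=40,
)

```text
time_s: 10.85
ee_pos: [0.5528, 0.0002, 0.1048]
tcp_rot: [0.708, 0.004, -0.706, 0.001]
contact_force: [-3.0, 10.9, 8.3]
opening: 0.0189
```

Emit:
send_rows(
  series=[
    [[0,-0.15,0],[0,0,0],255],
    [[0,0,-0.6],[0,0,0],255],
    [[0,0,-0.6],[0,0,0],255],
    [[0,0,-0.6],[0,0,0],255],
    [[0,0,-0.6],[0,0,0],255],
    [[0,0,-0.6],[0,0,0],255],
    [[0,0,-0.5],[0,0,0],255],
    [[0,0,-0.3],[0,0,0],255],
    [[0,0,0],[0,0,0],255],
    [[0,0,0],[0,0,0],255],
  ],
)

```text
time_s: 11.85
ee_pos: [0.5908, 0.0014, 0.1049]
tcp_rot: [0.708, 0.003, -0.706, 0.001]
contact_force: [-2.2, 8.1, 7.0]
opening: 0.0188
```

Emit:
send_rows(
  series=[
    [[0,0,0],[0,0,0],0],
    [[0,0,0],[0,0,0],0],
    [[0,0,0],[0,0,0],0],
    [[0,0,0],[0,0,0],0],
    [[0,0,0],[0,0,0],0],
    [[-4,0,0],[0,0,0],0],
    [[-4,0,0],[0,0,0],0],
    [[-4,0,0],[0,0,0],0],
    [[0,0,-2],[0,0,0],0],
    [[0,0,0],[0,0,0],0],
  ],
)

```text
time_s: 12.85
ee_pos: [0.6124, -0.0023, 0.2247]
tcp_rot: [0.708, 0.001, -0.706, 0.001]
contact_force: [-0.5, 0.1, -1.4]
opening: 0.0857
```

```bash
python3 - <<'E'
from h import *
to([.4975,-.001,.225])
for n in("top","side"):
    im=manip.snapshot(n)
    a=im[130:285,260:405] if n=="top" else im[165:285,255:415]
    cv2.imwrite(f"pics/e_{n}.png",cv2.resize(a[...,::-1],(389,416) if n=="top" else (411,308),interpolation=cv2.INTER_CUBIC))
C=np.zeros((416,800,3),np.uint8); C[:,:389]=cv2.imread("pics/e_top.png"); C[:308,389:]=cv2.imread("pics/e_side.png"); cv2.imwrite("pics/e.png",C)
for n in("top","side"):print(n,proj(n,[[.4975,-.0019,.142],[.5895,-.0015,.138]]).round(1).tolist())
E
```

```text
t 12.85 ee [ 0.6124 -0.0023  0.2247] theta -89.86 xax [ 0.004  0.    -1.   ] F [-0.5  0.1 -1.4] open 0.0857 q [ 0.19  0.45 -0.4   1.59  0.19  1.13 -1.82]
tool cm to target [-0.07 -0.16 11.49]
top [[338.5, 240.9], [338.9, 209.4]]
side [[334.1, 218.2], [309.9, 203.2]]
```

View pics/e.png

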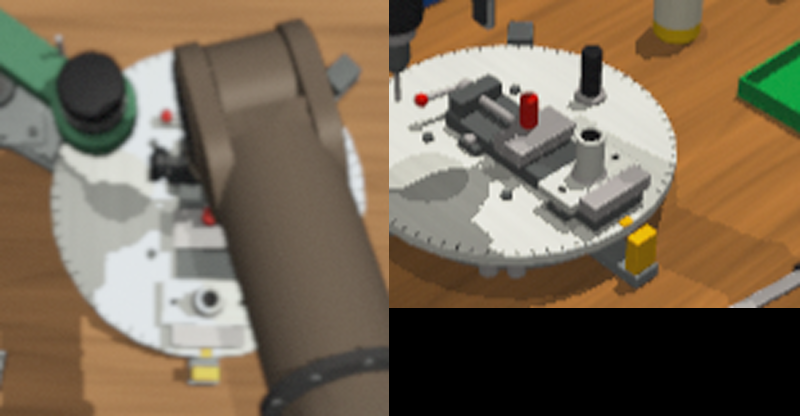

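The jaw is open: the knob has moved about 38 mm from the tube side. The tube top is at (218.3, 333.6) in the side view, as predicted. Next I'll move over it and grip.

Emit:
send_rows(
  series=[
    [[0,0,3.9],[0,0,0],0],
    [[0,0,3.8],[0,0,0],0],
    [[0,0,3.8],[0,0,0],0],
    [[0,0,0],[0,0,0],0],
    [[4,0,0],[0,0,0],0],
    [[4,0,0],[0,0,0],0],
    [[0,0,0],[0,0,0],0],
  ],
)

```text
time_s: 13.65
ee_pos: [0.4913, -0.0031, 0.139]
tcp_rot: [-0.704, -0.001, 0.71, -0.001]
contact_force: [-1.3, 0.0, 0.5]
opening: 0.0856
```

```bash
python3 - <<'E'
from h import *
to([.4973,-.001,.103])
E
```

```text
t 13.65 ee [ 0.4913 -0.0031  0.139 ] theta -89.81 xax [-0.009 -0.    -1.   ] F [-1.3  0.   0.5] open 0.0856 q [ 0.23  0.37 -0.42  1.97  0.19  0.85 -1.86]
tool cm to target [ 3.6  -0.21 -0.63]
```

Emit:
send_rows(
  series=[
    [[0,0,0],[0,0,0],0],
    [[1.8,-0.1,0],[0,0,0],0],
    [[1.7,0,0],[0,0,0],0],
    [[0,0,0],[0,0,0],0],
    [[0,0,0],[0,0,0],0],
  ],
)

```text
time_s: 14.15
ee_pos: [0.4961, -0.0013, 0.1098]
tcp_rot: [0.708, 0.001, -0.707, 0.001]
contact_force: [0.9, 0.4, 0.5]
opening: 0.085
```

```bash
python3 - <<'E'
from h import *
to([.4973,-.001,.103])
E
```

```text
t 14.15 ee [ 0.4961 -0.0013  0.1098] theta -89.81 xax [ 0.002  0.    -1.   ] F [0.9 0.4 0.5] open 0.085 q [ 0.21  0.41 -0.4   2.    0.23  0.77 -1.9 ]
tool cm to target [ 0.69 -0.03 -0.12]
```

Emit:
send_rows(
  series=[
    [[0.6,0,-0.1],[0,0,0],0],
    [[0,0,0],[0,0,0],0],
    [[0,0,0],[0,0,0],255],
    [[0,0,0],[0,0,0],255],
    [[0,0,0],[0,0,0],255],
    [[0,0,0],[0,0,0],255],
    [[0,0,0],[0,0,0],255],
    [[0,0,0],[0,0,0],255],
    [[-0.5,0,0],[0,0,0],255],
    [[-1,0,0],[0,0,0],255],
    [[-1,0,0],[0,0,0],255],
    [[0,0,0],[0,0,0],255],
  ],
  force=40,
)

```text
time_s: 15.35
ee_pos: [0.4967, -0.0015, 0.1288]
tcp_rot: [0.708, 0.001, -0.707, 0.001]
contact_force: [0.5, 0.1, -1.4]
opening: 0.0291
```

```bash
python3 - <<'E'
from h import *
st()
E
```

```text
t 15.35 ee [ 0.4967 -0.0015  0.1288] theta -89.83 xax [ 0.002 -0.    -1.   ] F [ 0.5  0.1 -1.4] open 0.0291 q [ 0.22  0.38 -0.41  1.98  0.21  0.82 -1.88]
```

Gripped at 29 mm and lifted free. Now I'll raise it and carry it to the free bay.

Emit:
send_rows(
  series=[
    [[-2.5,0,0],[0,0,0],255],
    [[-3,0,0],[0,0,0],255],
    [[-3,0,0],[-0.012,0,0],255],
    [[0,1.5,0],[0,0,0],255],
    [[0,3,-0.2],[0,0,0],255],
    [[0,4,-0.2],[0,0,0],255],
    [[0,4,-0.2],[0,0,0],255],
    [[0,4,-0.2],[0,0,0],255],
    [[0,4,-0.2],[0,0,0],255],
    [[0,4,-0.2],[0,0,0],255],
    [[0,4,-0.2],[0,0,0],255],
    [[0,4,-0.1],[0,0,0],255],
  ],
)

```text
time_s: 16.55
ee_pos: [0.5155, -0.3276, 0.2121]
tcp_rot: [-0.707, -0.006, 0.707, -0.005]
contact_force: [0.8, 0.2, -1.9]
opening: 0.0289
```

Emit:
send_rows(
  series=[
    [[0,3.5,0],[0,0,0],255],
    [[0,2,0],[0,0,0],255],
    [[0,0,0],[0,0,0],255],
    [[0,0,0],[0,0,0],255],
  ],
)

```text
time_s: 16.95
ee_pos: [0.5165, -0.3808, 0.2118]
tcp_rot: [-0.707, -0.006, 0.707, -0.005]
contact_force: [-0.1, 0.4, -1.7]
opening: 0.0292
```

```bash
python3 - <<'E'
from h import *
to([.5115,-.382,.028])
E
```

```text
t 16.95 ee [ 0.5165 -0.3808  0.2118] theta -89.17 xax [-0.001  0.001 -1.   ] F [-0.1  0.4 -1.7] open 0.0292 q [ 0.74  0.5  -0.28  1.53  0.15  1.13 -1.13]
tool cm to target [18.38  0.13  0.48]
```

Emit:
send_rows(
  series=[
    [[2,0.1,0.4],[0,0,0],255],
    [[3.5,0,0],[0,0,0],255],
    [[3.5,0,0],[0,0,0],255],
    [[3,0,0],[0,0,0],255],
    [[2,0,0],[0,0,0],255],
    [[1,0,0],[0,0,0],255],
    [[0,0,0],[0,0,0],255],
    [[0,0,0],[0,0,0],255],
  ],
)

```text
time_s: 17.75
ee_pos: [0.5138, -0.3819, 0.0634]
tcp_rot: [0.707, 0.006, -0.707, 0.006]
contact_force: [-0.3, -0.2, -2.1]
opening: 0.0291
```

```bash
python3 - <<'E'
from h import *
to([.5115,-.382,.028])
a=manip.snapshot("side")[140:245,365:505,::-1]; cv2.imwrite("pics/f.png",cv2.resize(a,None,fx=5,fy=5,interpolation=cv2.INTER_CUBIC))
E
```

```text
t 17.75 ee [ 0.5138 -0.3819  0.0634] theta -89.08 xax [ 0.001 -0.    -1.   ] F [-0.3 -0.2 -2.1] open 0.0291 q [ 0.72  0.64 -0.25  1.69  0.2   0.84 -1.17]
tool cm to target [3.54 0.01 0.23]
```

View pics/f.png

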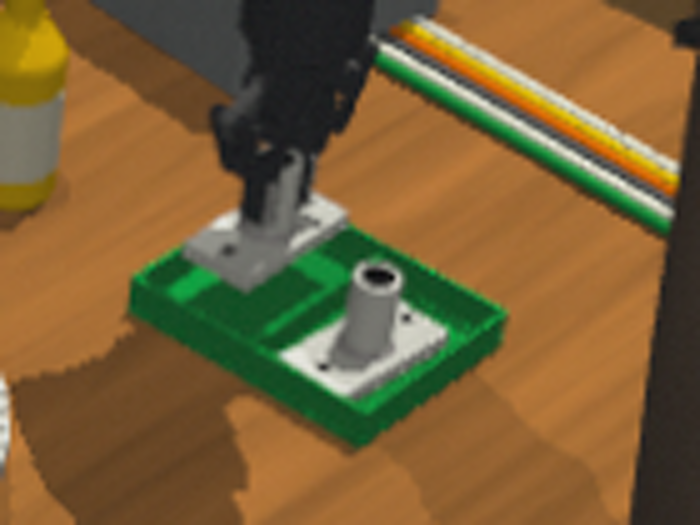

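The side crop shows the socket level above the free bay (plate at crop (245, 265)) and clear of the done socket. I'll lower it gently.

Emit:
send_rows(
  series=[
    [[1.2,0,0.2],[0,0,0],255],
    [[1.2,0,0],[0,0,0],255],
    [[0.6,0,0],[0,0,0],255],
    [[0.2,0,0],[0,0,0],255],
    [[0.1,0,0],[0,0,0],255],
    [[0,0,0],[0,0,0],255],
    [[0,0,0],[0,0,0],255],
  ],
)

```text
time_s: 18.5
ee_pos: [0.5112, -0.3824, 0.0296]
tcp_rot: [0.707, 0.005, -0.707, 0.006]
contact_force: [-0.9, 0.5, -1.9]
opening: 0.0287
```

Emit:
send_rows(
  series=[
    [[0.1,0,0],[0,0,0],255],
    [[0.1,0,0],[0,0,0],255],
    [[0,0,0],[0,0,0],255],
    [[0,0,0],[0,0,0],255],
  ],
)

```text
time_s: 18.9
ee_pos: [0.5109, -0.3823, 0.0273]
tcp_rot: [-0.707, -0.005, 0.707, -0.005]
contact_force: [-0.1, 0.2, -2.2]
opening: 0.029
```

Emit:
send_rows(
  series=[
    [[0.08,0,0],[0,0,0],255],
    [[0,0,0],[0,0,0],255],
    [[0,0,0],[0,0,0],255],
  ],
)

```text
time_s: 19.2
ee_pos: [0.511, -0.3823, 0.0267]
tcp_rot: [0.707, 0.005, -0.707, 0.005]
contact_force: [-0.4, 0.7, 1.1]
opening: 0.0291
```

The force went from −2 N to +1 N, so the socket is resting on the floor. I'll release it and retreat.

Emit:
send_rows(
  series=[
    [[0.03,0,0],[0,0,0],255],
    [[0,0,0],[0,0,0],0],
    [[0,0,0],[0,0,0],0],
    [[0,0,0],[0,0,0],0],
    [[0,0,0],[0,0,0],0],
    [[0,0,0],[0,0,0],0],
    [[-2,0,0],[0,0,0],0],
    [[-4,0,0],[0,0,0],0],
    [[-4,0,0],[0,0,0],0],
    [[-4,0,0],[0,0,0],0],
    [[-3,0,2],[0,0,0],0],
    [[0,0,4],[0,0,0],0],
  ],
)

```text
time_s: 20.4
ee_pos: [0.4553, -0.3834, 0.2009]
tcp_rot: [0.71, 0.005, -0.704, 0.008]
contact_force: [-0.2, -0.3, -0.2]
opening: 0.0852
```

Emit:
send_rows(
  series=[
    [[0,3.5,4],[0,0,0],0],
    [[0,3.5,4],[0,0,0],0],
    [[0,3.5,4],[0,0,0],0],
    [[0,3.5,2],[0,0,0],0],
    [[0,3.5,0],[0,0,0],0],
    [[0,3,0],[0,0,0],0],
    [[0,0,0],[0,0,0],0],
    [[0,0,0],[0,0,0],0],
  ],
)

```text
time_s: 21.2
ee_pos: [0.321, -0.5838, 0.1956]
tcp_rot: [-0.707, -0.006, 0.707, -0.005]
contact_force: [0.7, 0.5, 0.2]
opening: 0.0855
```

```bash
python3 - <<'E'
from h import *
st()
a=manip.snapshot("top")[140:300,260:500,::-1]; b=manip.snapshot("side")[150:290,230:480,::-1]
A=cv2.resize(a,(450,300),interpolation=cv2.INTER_CUBIC);B=cv2.resize(b,(536,300),interpolation=cv2.INTER_CUBIC)
C=np.zeros((600,540,3),np.uint8);C[:300,:450]=A;C[300:,:536]=B;cv2.imwrite("pics/g.png",C)
print(proj("top",[[.4975,-.0019,.08],[.5895,-.0015,.138],[.6183,-.1211,.125],[.5115,-.382,.066]]))
E
```

```text
t 21.2 ee [ 0.321  -0.5838  0.1956] theta -89.16 xax [-0.     0.001 -1.   ] F [0.7 0.5 0.2] open 0.0855 q [ 1.13  0.54 -0.22  1.49  0.13  1.12 -0.67]
[[337.33147538 242.41789495]
 [338.8818722  209.35104674]
 [379.4863268  201.29485207]
 [460.82257026 241.14026708]]
```

View pics/g.png

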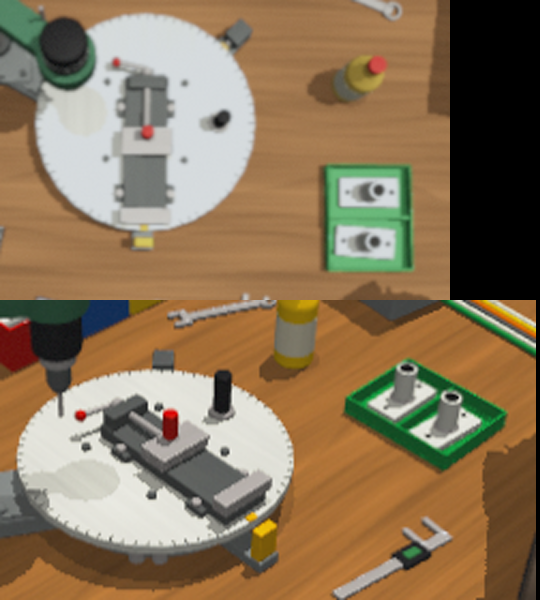

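The socket sits flat in the free bay beside the done one. The vise is at the yellow mark, and the knob at (209.9, 338.4) matches a jaw opening of about 38 mm. The oil bottle and done socket look unmoved. Handing in.

```bash
python3 -c "
from station import manip
print(manip.finish_job())"
```

```text
the job is handed in; nothing more can be done
None
```

The job is done and handed in at about 21 s. I turned the dial to the unloading stop, slid the jaw open, and set the socket down flat and upright in the free +x bay of the green tray.

- **Dial:** in the last pictures the vise stands at the yellow mark. The arm's position before I let go put the dial at 90.8°, close enough for the spring to bring it home.
- **Jaw:** its knob shows within 1 pixel of where a 38 mm opening would put it.
- **Socket:** the wrist force changed from −2 N to about +1 N as it touched the tray floor, so it went down gently.
- **Other things:** the done socket and the oil bottle look as they were at the start. I didn't check the grey-tray blanks at the end, but the arm never went near them.
- **Forces:** the highest wrist reading I saw was about 11 N sideways at the knob grip. It dropped to about 8 N after a small correction.
- **Disagreement:** the first side-view reading of the handle top was about 3 pixels off the fitted position. The grip on the handle still closed properly, and no check failed.

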